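Stack the mincer spacers and gauge the stack

TASK

Thread the mincer's two spacer collars fully home on the post of the round setting base, the wide collar first and the narrow one on top of it. Then take the sprung height gauge off its sloping rest and lower it gently over the stack, without letting it fall, so that it stands upright with both legs flat on the base plate and its foot resting centrally on the collars, showing their height. Leave the gauge standing there and the other things on the table where they are.

Things in the scene. Friction and masses are not known exactly. Their poses are not given: they have to be found in the camera images.
- base: Setting base, fixed to the table: round dark steel plate 160 mm across and 12 mm thick with an upright steel post in its centre, 16 mm in diameter, rising 34 mm above the plate, its top 4 mm tapered. Origin: centre of the plate's underside on the table; z up. Either left or right of the middle.
- base_seat (a point): Centre of the base plate's upper face (12 mm above the table), at the root of the post.
- collar_wide: Wide spacer collar, plain steel ring: 52 mm outside, 20 mm bore, 24 mm high, lying flat on the table. Origin: centre of its underside; z along the bore.
- collar_narrow: Narrow spacer collar, plain steel ring: 40 mm outside, 20 mm bore, 18 mm high, lying flat on the table. Origin: centre of its underside; z along the bore.
- gauge: Aluminium bridge gauge, 0.6 kg: two legs 14 (x) by 40 mm (y), 76 mm clear apart, 104 mm overall along x; bridge top 82 mm above the soles; on it a black handle block 36 (x) by 16 mm (y) up to 134 mm. Origin: midway between the legs at sole level; x leg to leg, z up the handle. Starts standing on the rest, z leaning 30 degrees from vertical towards the rest's low edge (the robot's side).
- gauge_grip (a point): Grip point: middle of the handle's width, 112 mm above the soles along the gauge's z; grip across the 16 mm thickness (gauge y).
- gauge_foot (a joint): Slide of the sprung foot, a steel disc 30 mm across midway between the legs: 0 = lowest, foot face 22 mm above sole level; grows (m) as the foot is pushed up, travel 34 mm, spring about 2 N. Reading + 22 mm = height under the foot. A thin pin beside the handle rises by the same amount.
- gauge_foot_face (a point): Centre of the underside of the gauge's sprung foot.
- rest: Sloping rest for the gauge, grey plastic, fixed: slope 150 mm long and 110 mm wide, tilted 30 degrees, with a 12 mm high ledge along its low edge, which is turned to the robot (-x of its frame). Origin: centre of its underside; the gauge's origin starts 58 mm above it.
- mincer_plate: Bystander: perforated steel mincer disc 62 mm across, 8 mm thick, no centre bore, flat on the table near the collars. Origin: centre of its underside.
- soy_bottle: Bystander: amber sauce bottle 64 mm across, 200 mm tall, towards the back. Origin: centre of its underside.
- sauce_dish: Bystander: white sauce dish 80 mm across, 30 mm high, on the robot's side of the table. Origin: centre of its underside.
- spoon: Bystander: steel spoon 170 mm long lying at the back. Origin: on the table, under its middle.
- pepper_jar: Bystander: glass pepper jar 44 mm across, 75 mm tall, on the robot's side of the table. Origin: centre of its underside.
Mind the look-alikes: they are no part of the job. Leave any yellow look-alike of the collar_narrow alone.

How it is judged:
By the outcome, as a careful person would: the job done as asked, in the order asked, and still so for the second after the job is handed in, with the robot touching nothing.
It also fails if it takes over 72 s, if anything falls off the work surface, if the arm or the gripper's body presses on something with over 40 N, if the wrist force passes 120 N, or if a joint passes its speed limit or range.

ROBOT

A 6-joint arm with a two-finger parallel gripper is mounted at the origin on the work surface. World frame = base frame: x ahead of the robot, y to its left, z up, the work surface at z = 0. Lengths are in m, angles in rad, forces in N, time in s.
With the tool pointing down it reaches from about 0.35 to 0.975 m from the base axis. Payload 4.9 kg.
Tool frame: the origin (TCP) lies midway between the tips of the shut fingers; the grasp point (between the pads) lies 19 mm behind it (ctrl.hold_point_z is the distance from the TCP to the grasp point, in m); z points along the fingers, y is the line along which they close (so a half turn about z gives the same grasp; the last joint's range is limited). The gripper opens to 85 mm and grips with 20 to 120 N. Pads are 22 mm wide; open, the fingers measure 114 mm over their backs; the gripper's body (76 mm by 85 mm) begins 54 mm behind the grasp point. The pads swing forward as they close: fully open they stand 13 mm farther back than shut.
Start: joints at [1.007, 0.053, 1.613, -0, 1.476, -0.119], TCP at [0.269, 0.564, 0.207] pointing down, gripper open.
Joint ranges: [-3.01, 3.01], [-1.01, 2.22], [0.06, 2.58], [-1.02, 4.17], [0.09, 2.62], [-3.14, 3.14]. Speed limits (rad/s): [2.57, 2.57, 3.14, 3.14, 3.14, 3.14].

INTERFACE

Orientations are given as a rotation vector (axis times angle).
In Python, from station import status, viewer, finish_job, ctrl gives the robot as it stands.
- The arm moves only by the shell command python3 -m jog 'ROWS' [FORCE]. ROWS is JSON, a list of rows, each a list of 7 numbers: the turn, a rotation vector about the tool's x, y, z each as a share of 5 degrees, from -1 to 1, then the shift along the tool's x, y, z each as a share of 30 mm, from -1 to 1, then the opening, from -1 (shut) to 1 (fully open). A call has 1 to 5 rows; each row shifts and turns the commanded pose from where the row before left it, along the tool's axes as they then stand; what a row does not reach is not made up. A row lasts 1/8 s, in which the tool goes at most 62.5 mm and 10.7 degrees, less where a joint would pass 70% of its speed; a pose out of reach is approached as far as the arm can. A call with a number of a shift or a turn outside -1 to 1 is refused whole. A call with a gripper value outside its range is refused whole. The fingers move at their own pace and stop on an object; FORCE is the grip in N (left out, the last holds). Time passes only in rows, so rows that do not move let the fingers close. It gives the time, the measured TCP pose, the force, the opening and the grip force at its end, in the units of the state.
- status.get_obs(): the state, without advancing time (a new reading comes with each control period).
- viewer.get_image(name): name is "side" or "top" or "wrist"; returns a dict with "img" (420x560x3 uint8, red, green, blue), "fovy" (degrees; the focal length in pixels is half the picture's height over the tangent of half this angle, whatever the lens; pixels are square), "cx", "cy" (the principal point, pixels), "rvec" (rotation vector, rad) and "tvec" (3), from world to camera coordinates, as OpenCV has them. Camera axes: x right, y down, z forward; pixel columns grow to the right and rows downward; lengths in m; the calibration is good to about 2 mm. A picture is of the moment at which its call begins. There is no depth.
- finish_job(): hands the job in; it is judged then, once.
The state is a dict: "t": time; "q": joint angles; "dq": joint speeds; "effort": joint torques, N m; "tool_pos": TCP position; "tool_rot": TCP orientation; "contact_force": force on the tool from outside, world axes, zero at the start; "wrist_torque": the same for the moment, N m; "opening": finger opening in m; "grip_force": force on a finger pad.
Only numpy, scipy, OpenCV 4.12 (cv2) and the standard library are available. Lean on these libraries where they do the work, as an engineer would, in place of code of your own. Each camera call takes 0.05 s, during which the arm holds its last target. There are 200 camera calls.

## Working session

There is one attempt and no reset: what is moved stays moved. The work goes in short steps, Python scripts to look and compute and a shell command to move; the robot and the scene stay as the last step left them, time stands still between calls to the robot, and variables do not carry over. Pictures are saved under pics/ and viewed, at most 10 in all, crops included, and the job is handed in when it is done.

```bash
ls; mkdir -p pics
cat > h.py <<'E'
import numpy as np, cv2
from scipy.spatial.transform import Rotation as R
from station import status, viewer, ctrl
def grab(n,save=None):
    d=viewer.get_image(n); 
    if save: cv2.imwrite(save,d["img"][:,:,::-1])
    return d
def cam(d):
    f=d["img"].shape[0]/2/np.tan(np.radians(d["fovy"])/2)
    return f,R.from_rotvec(d["rvec"]).as_matrix(),np.array(d["tvec"])
def ray(d,u,v):
    f,M,t=cam(d); r=M.T@np.array([(u-d["cx"])/f,(v-d["cy"])/f,1]); return -M.T@t,r
def onz(d,u,v,z):
    c,r=ray(d,u,v); return c+r*(z-c[2])/r[2]
def proj(d,p):
    f,M,t=cam(d); q=M@np.array(p)+t; return q[0]/q[2]*f+d["cx"],q[1]/q[2]*f+d["cy"]
def tri(a,b):
    A=np.zeros((3,3));B=np.zeros(3)
    for c,r in(a,b):
        r=r/np.linalg.norm(r);P=np.eye(3)-np.outer(r,r);A+=P;B+=P@c
    p=np.linalg.solve(A,B); return p,[np.linalg.norm(np.cross(p-c,r/np.linalg.norm(r))) for c,r in(a,b)]
E
python3 - <<'E'
from h import *
ds=[grab(n,f"pics/{n}0.png") for n in("top","side","wrist")]
for d in ds: print(d["fovy"],d["cx"],d["cy"],-cam(d)[1].T@cam(d)[2])
print(ctrl.hold_point_z,status.get_obs())
import pickle;pickle.dump(ds,open("ds0.pkl","wb"))
E
```

```text
pics
56.00510587594109 285.58044902620543 204.86087583361788 [0.40483321 0.0050581  0.83358194]
44.472856497033675 270.7763970679566 209.85830741333695 [ 0.1976746  -0.55638079  0.80306466]
71.33651529746679 275.1728579039145 206.60221870576748 [0.20899322 0.59259609 0.37221585]
0.0187 {'t': 0.15, 'q': array([ 1.00697734e+00,  5.32232088e-02,  1.61396257e+00,  3.72080326e-07,
        1.47601419e+00, -1.18997288e-01]), 'dq': array([-0.00090982, -0.00262722, -0.00419819, -0.00138749,  0.00073174,
        0.00084475]), 'effort': array([ 6.34320822e-04, -3.94248855e+01, -3.70718586e+01, -1.10841127e-04,
        4.75297784e-03,  1.63218789e-05]), 'tool_pos': array([0.26865295, 0.56373675, 0.20644389]), 'tool_rot': array([-6.92859012e-01, -3.06368437e+00,  2.37843059e-03]), 'contact_force': array([-0.24560391, -0.22628797, -0.18341405]), 'wrist_torque': array([ 0.00956077, -0.05888995,  0.00183428]), 'grip_force': 0.0, 'opening': 0.08501057161686087}
```

View pics/top0.png

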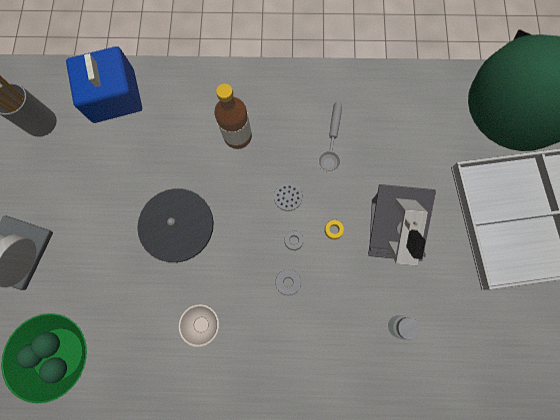

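View pics/side0.png

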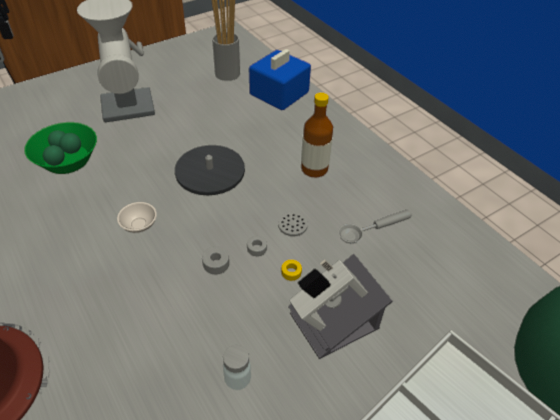

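Candidates for the narrow collar are the grey ring at top (293,240) and the yellow look-alike at (334,229), which I leave alone. For the wide collar it is the larger grey ring at (288,282); the mincer plate (288,197) is perforated. The base is at (175,225) with its post at (171,222), and the gauge is on its rest at (410,230). Next is one close crop with measurements.

Run:
```python
from h import *
import pickle
top,side,w=pickle.load(open("ds0.pkl","rb"))
def crop(d,u,v,h,s): return cv2.resize(d["img"][v-h:v+h,u-h:u+h,::-1],(s,s),interpolation=cv2.INTER_CUBIC)
m=np.vstack([np.hstack([crop(top,300,255,50,300),crop(top,405,230,50,300)]),np.hstack([crop(side,245,250,50,300),crop(side,340,300,60,300)])])
cv2.imwrite("pics/m1.png",m)
def edges(d,u,v,h,lo=40,hi=110):
    g=cv2.cvtColor(d["img"],cv2.COLOR_RGB2GRAY)[v-h:v+h,u-h:u+h]
    g=cv2.GaussianBlur(cv2.resize(g,None,fx=4,fy=4,interpolation=cv2.INTER_CUBIC),(7,7),0)
    e=cv2.Canny(g,lo,hi); cs,_=cv2.findContours(e,cv2.RETR_LIST,cv2.CHAIN_APPROX_NONE)
    for c in cs:
        if len(c)<40: continue
        (x,y),(a,b),an=cv2.fitEllipse(c)
        print((u,v),len(c),"c",round(x/4+u-h,2),round(y/4+v-h,2),"ax",round(a/4,1),round(b/4,1))
for d,l in((top,((293,240,16),(288,282,20),(334,229,16))),(side,((257,246,16),(216,260,20)))):
    for u,v,h in l: edges(d,u,v,h)
# base plate and dark mask
for d,(u,v,h) in((top,(175,225,50)),(side,(210,168,45))):
    g=cv2.cvtColor(d["img"],cv2.COLOR_RGB2GRAY)[v-h:v+h,u-h:u+h]
    mk=(g<85).astype(np.uint8); mk=cv2.morphologyEx(mk,cv2.MORPH_CLOSE,np.ones((15,15)))
    cs,_=cv2.findContours(mk,cv2.RETR_EXTERNAL,cv2.CHAIN_APPROX_NONE);c=max(cs,key=cv2.contourArea)
    (x,y),ax,an=cv2.fitEllipse(c); print("base",x+u-h,y+v-h,ax,onz(d,x+u-h,y+v-h,.012))
for n,u,v,z in(("wide",288,282,.024),("narrow",293,240,.018),("yellow",334,229,.018),("rest",402,222,.04),("gaugeblk",416,243,.18),("post",171,222,.046),("plate",288,197,.008),("bot",225,92,.2),("jar",406,328,.07),("dish",200,325,.03)):
    print(n,onz(top,u,v,z).round(3))
```

```text
(293, 240) 207 c 293.94 239.78 ax 18.0 18.2
(293, 240) 213 c 293.31 240.99 ax 18.4 20.1
(293, 240) 109 c 293.89 240.6 ax 8.0 8.2
(293, 240) 148 c 293.93 240.08 ax 10.2 10.6
(288, 282) 96 c 355.95 285.45 ax 22.0 155.6
(288, 282) 109 c 288.33 283.92 ax 9.2 11.8
(288, 282) 165 c 288.33 282.13 ax 10.8 11.3
(334, 229) 88 c 330.07 233.5 ax 8.6 14.0
(334, 229) 86 c 332.76 231.85 ax 9.1 12.7
(334, 229) 230 c 334.51 228.99 ax 9.7 10.3
(334, 229) 425 c 334.61 228.79 ax 17.8 18.4
base 175.18417358398438 225.2172622680664 (71.4859390258789, 75.80885314941406) [0.56275151 0.24655815 0.012     ]
base 209.35515594482422 170.0704574584961 (48.824562072753906, 69.47454071044922) [0.55790997 0.23886465 0.012     ]
wide [0.448 0.006 0.024]
narrow [ 0.534 -0.004  0.018]
yellow [ 0.559 -0.089  0.018]
rest [ 0.571 -0.226  0.04 ]
gaugeblk [ 0.506 -0.206  0.18 ]
post [0.563 0.246 0.046]
plate [0.629 0.008 0.008]
bot [0.77  0.123 0.2  ]
jar [ 0.365 -0.213  0.07 ]
dish [0.362 0.176 0.03 ]
```

View pics/m1.png

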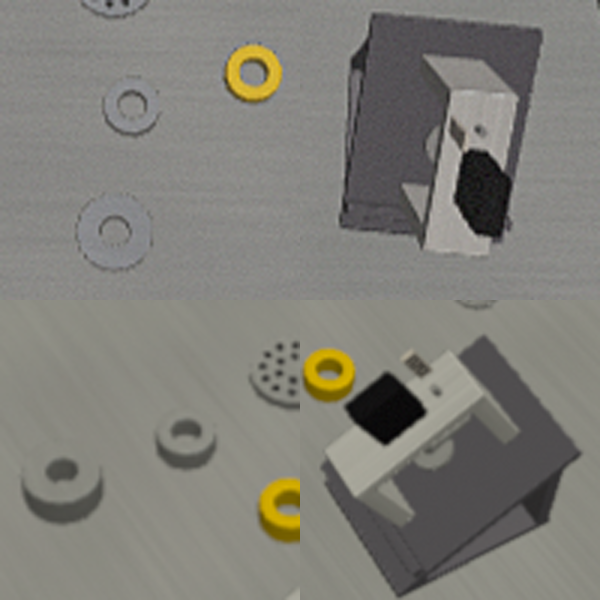

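The crop confirms it: plain grey rings, with the narrow one at top (294,240) and the wide one at (288,282). The yellow ring is separate, and the gauge sits on its slope with its bridge running up the slope. I'm moving over the collars for a closer look.

```bash
python3 -m jog '[[0,0,-1,0,0,0,1],[0,0,-1,0,0,0,1],[0,0,-1,0,0,0,1],[0,0,-1,0,0,0,1],[0,0,-1,0,0,0,1]]'
python3 -m jog '[[0,0,-0.1,-0.3,-1,0,1],[0,0,0,-0.3,-1,0,1],[0,0,0,-0.3,-1,0,1],[0,0,0,-0.3,-1,0,1],[0,0,0,-0.3,-1,0,1]]'
python3 -m jog '[[0,0,0,-0.3,-1,0,1],[0,0,0,-0.3,-1,0,1],[0,0,0,-0.3,-1,0,1],[0,0,0,-0.3,-1,0,1],[0,0,0,-0.3,-1,0,1]]'
python3 -m jog '[[0,0,0,-0.3,-1,0,1],[0,0,0,-0.3,-1,0,1],[0,0,0,-0.3,-1,0,1],[0,0,0,-0.3,-1,0,1],[0,0,0,-0.3,-1,0,1]]'
python3 -m jog '[[0,0,0,-0.3,-1,0,1],[0,0,0,-0.3,-1,0,1],[0,0,0,-0.3,-1,0,1],[0,0,0,0,0,0,1],[0,0,0,0,0,0,1]]'
cat >> h.py <<'E'
def ells(d,u,v,h,lo=25,hi=70,s=4,mn=60):
    u,v=int(round(u)),int(round(v)); H,W=d["img"].shape[:2]
    x0,y0=max(u-h,0),max(v-h,0)
    g=cv2.cvtColor(d["img"],cv2.COLOR_RGB2GRAY)[y0:v+h,x0:u+h]
    g=cv2.GaussianBlur(cv2.resize(g,None,fx=s,fy=s,interpolation=cv2.INTER_CUBIC),(7,7),0)
    cs,_=cv2.findContours(cv2.Canny(g,lo,hi),cv2.RETR_LIST,cv2.CHAIN_APPROX_NONE); o=[]
    for c in cs:
        if len(c)<mn: continue
        (x,y),(a,b),an=cv2.fitEllipse(c)
        if b<4*h*s and a/b>.5: o.append((round((x+.5)/s-.5+x0,2),round((y+.5)/s-.5+y0,2),round(a/s,1),round(b/s,1),len(c)))
    return sorted(o,key=lambda e:e[3])
E
python3 - <<'E'
from h import *
import pickle
d=grab("wrist","pics/w1.png"); pickle.dump(d,open("w1.pkl","wb"))
o=status.get_obs(); print(o["t"],o["tool_pos"],o["tool_rot"])
f,M,t=cam(d); print(f,-M.T@t, M)
for p in((.448,.006,.024),(.534,-.004,.018)):
    u,v=proj(d,p); print(u,v); [print(e,onz(d,*e[:2],p[2]).round(4)) for e in ells(d,u,v,70)]
E
```

```text
t: 0.78
tool_pos: [0.2687, 0.5639, 0.2069]
tool_rot: [-0.009, -3.141, 0.001]
contact_force: [-0.2, 0.2, 0.1]
opening: 0.0852
grip_force: 0.0
t: 1.4
tool_pos: [0.3137, 0.413, 0.207]
tool_rot: [0.001, -3.141, 0.001]
contact_force: [-0.4, 0.2, -0.2]
opening: 0.0851
grip_force: 0.0
t: 2.02
tool_pos: [0.3587, 0.2631, 0.2071]
tool_rot: [0.001, -3.141, 0.0]
contact_force: [0.8, -0.0, 0.1]
opening: 0.0852
grip_force: 0.0
t: 2.65
tool_pos: [0.4037, 0.1131, 0.2071]
tool_rot: [0.0, -3.141, 0.0]
contact_force: [0.1, 0.4, 0.3]
opening: 0.0855
grip_force: 0.0
t: 3.28
tool_pos: [0.4305, 0.0245, 0.2072]
tool_rot: [0.0, -3.141, -0.001]
contact_force: [-0.5, -0.1, -0.1]
opening: 0.0855
grip_force: 0.0
3.325 [0.43049491 0.02472932 0.20719058] [ 1.45432698e-03 -3.14119043e+00 -5.71292672e-04]
292.58784675837546 [0.36446544 0.02487169 0.37309925] [[ 6.22071034e-04  9.99999491e-01 -7.94086330e-04]
 [ 9.65785406e-01 -3.94847205e-04  2.59342233e-01]
 [ 2.59341788e-01 -9.28246280e-04 -9.65785160e-01]]
260.0536836281593 198.5688824597903
(252.94, 254.79, 12.8, 14.8, 109) [ 0.5227 -0.0042  0.024 ]
(260.1, 194.
[... 648 characters left out ...]
018]
(266.15, 305.13, 2.8, 3.2, 66) [0.6008 0.012  0.018 ]
(254.96, 328.71, 2.8, 3.5, 74) [ 0.6388 -0.0042  0.018 ]
(252.94, 254.79, 12.8, 14.8, 109) [ 0.5254 -0.0047  0.018 ]
(260.1, 194.16, 13.0, 14.8, 145) [0.4438 0.0058 0.018 ]
(252.65, 259.78, 13.9, 15.1, 195) [ 0.5326 -0.0053  0.018 ]
(259.53, 197.0, 15.9, 16.7, 204) [0.4474 0.0051 0.018 ]
(192.61, 272.05, 28.1, 29.0, 261) [ 0.5504 -0.0859  0.018 ]
(252.6, 260.06, 27.9, 29.0, 355) [ 0.533  -0.0053  0.018 ]
(189.13, 277.34, 27.8, 30.7, 195) [ 0.5582 -0.0912  0.018 ]
(252.98, 259.11, 31.1, 35.3, 378) [ 0.5316 -0.0048  0.018 ]
(264.91, 316.16, 33.0, 41.4, 429) [0.6183 0.0101 0.018 ]
(264.01, 318.93, 44.6, 45.2, 339) [0.6228 0.0088 0.018 ]
```

View pics/w1.png

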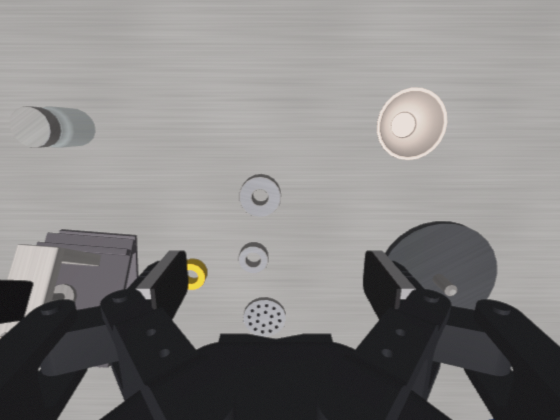

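The wrist view shows the wide ring at (260,197), the narrow at (253,260), the yellow look-alike at (192,276) and the mincer plate at (264,318). It agrees with the top camera to about 2 mm. I'm moving over the wide ring and halfway down to triangulate its height.

```bash
python3 -m jog '[[0,0,0,-0.52,-0.64,0,1],[0,0,0,0,0,1,1],[0,0,0,0,0,1,1],[0,0,0,0,0,1,1],[0,0,0,0,0,0,1]]'
python3 - <<'E'
from h import *
import pickle
w1=pickle.load(open("w1.pkl","rb")); top=pickle.load(open("ds0.pkl","rb"))[0]
d=grab("wrist","pics/w2.png"); pickle.dump(d,open("w2.pkl","wb"))
print(status.get_obs()["tool_pos"])
for n,p,a,b in(("wide",(.446,.0054,.024),(259.53,197),(288.33,282.13)),("narrow",(.5326,-.0053,.018),(252.65,259.78),(293.93,240.08))):
    print(n,"top/w1",tri(ray(w1,*a),ray(top,*b)))
    u,v=proj(d,p)
    for e in ells(d,u,v,60):
        if e[3]>18 and np.hypot(e[0]-u,e[1]-v)<12: print(e,onz(d,*e[:2],p[2]).round(4),"tri w1",tri(ray(d,*e[:2]),ray(w1,*a))[0].round(4))
E
```

```text
t: 3.95
tool_pos: [0.4441, 0.0061, 0.1147]
tool_rot: [0.003, -3.136, -0.002]
contact_force: [-1.0, 0.9, -0.4]
opening: 0.0857
grip_force: 0.0
[0.44557793 0.00578632 0.11679353]
wide top/w1 (array([0.44775887, 0.00492396, 0.0165183 ]), [np.float64(4.687198441604323e-05), np.float64(4.687198441608388e-05)])
(274.77, 204.1, 12.2, 20.9, 277) [0.4442 0.006  0.024 ] tri w1 [0.4454 0.0056 0.0227]
(273.48, 204.99, 22.8, 24.3, 136) [0.445  0.0048 0.024 ] tri w1 [0.4498 0.0046 0.0066]
(274.44, 200.31, 43.6, 51.0, 453) [0.4406 0.0057 0.024 ] tri w1 [0.445  0.0053 0.0171]
(274.75, 205.74, 56.4, 62.7, 469) [0.4457 0.006  0.024 ] tri w1 [0.4443 0.0059 0.0303]
narrow top/w1 (array([ 0.53455883, -0.00560283,  0.0137829 ]), [np.float64(2.825720981102761e-05), np.float64(2.825720981101813e-05)])
(263.83, 281.33, 13.9, 18.1, 145) [ 0.5251 -0.0049  0.018 ] tri w1 [ 0.5624 -0.0092 -0.0472]
(263.73, 287.73, 18.2, 20.3, 270) [ 0.5322 -0.005   0.018 ] tri w1 [ 0.5334 -0.0053  0.0161]
(263.81, 285.45, 30.2, 36.7, 386) [ 0.5297 -0.0049  0.018 ] tri w1 [ 0.5427 -0.0065 -0.0041]
(263.87, 285.11, 39.6, 44.6, 532) [ 0.5293 -0.0049  0.018 ] tri w1 [ 0.544  -0.0067 -0.007 ]
```

Measured heights are 23 mm and 16 mm, which fits 24 and 18. Next I grasp the wide collar.

```bash
python3 -m jog '[[0,0,0,0,0,1,1],[0,0,0,0,0,1,1],[0,0,0,0,0,1,1],[0,0,0,0,0,0.75,1],[0,0,0,0,0,0,1]]' 40
python3 -m jog '[[0,0,0,0,0,0,-1],[0,0,0,0,0,0,-1],[0,0,0,0,0,0,-1],[0,0,0,0,0,0,-1],[0,0,0,0,0,0,-1]]' 40
python3 -m jog '[[0,0,0,0,0,0,-1],[0,0,0,0,0,0,-1]]' 40
```

```text
t: 4.62
tool_pos: [0.4461, 0.0053, 0.0049]
tool_rot: [0.001, -3.14, -0.0]
contact_force: [-0.5, 0.5, 0.6]
opening: 0.0853
grip_force: 0.0
t: 5.25
tool_pos: [0.4464, 0.005, 0.005]
tool_rot: [-0.0, 3.141, 0.0]
contact_force: [-0.6, -0.5, 0.5]
opening: 0.0002
grip_force: 0.0
t: 5.5
tool_pos: [0.4463, 0.0049, 0.0048]
tool_rot: [0.0, -3.141, -0.0]
contact_force: [-0.5, -0.3, -1.3]
opening: 0.0001
grip_force: 0.0
```

The fingers shut on nothing, so I need to look.

Run:
```python
from h import *
a=grab("wrist");b=grab("side"); t=grab("top")
def crop(d,u,v,h,s): return cv2.resize(d["img"][max(v-h,0):v+h,u-h:u+h,::-1],(s,s),interpolation=cv2.INTER_CUBIC)
cv2.imwrite("pics/x1.png",np.hstack([crop(a,275,210,140,400),np.vstack([crop(b,230,250,70,200),crop(t,290,260,60,200)])]))
```

```text
(no output)
```

View pics/x1.png

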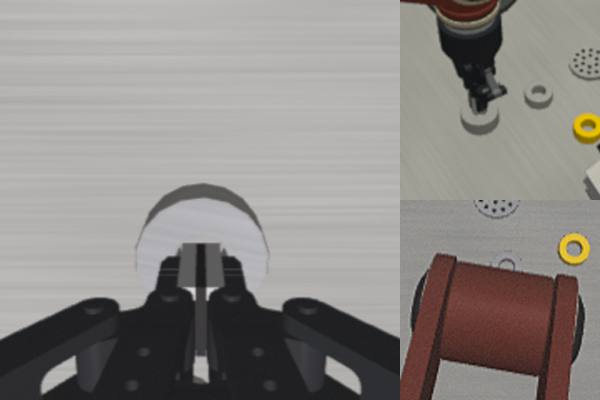

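Run:
```python
from h import *
d=grab("wrist"); print(status.get_obs()["tool_pos"],proj(d,status.get_obs()["tool_pos"]),proj(d,(.446,.005,.024)),proj(d,(.420,.005,.024)))
g=cv2.cvtColor(d["img"],cv2.COLOR_RGB2GRAY)
for e in ells(d,275,230,90,mn=120): print(e,onz(d,*e[:2],.024))
print([(v,int(g[v,250])) for v in range(190,275,4)])
print([(u,int(g[225,u])) for u in range(215,335,4)])
```

```text
[0.44637978 0.00493231 0.00486837] (np.float64(274.79477917078214), np.float64(240.8448564778937)) (np.float64(274.830858476638), np.float64(253.32895632437362)) (np.float64(274.78974784780996), np.float64(207.10131828673477))
(272.87, 269.93, 5.4, 6.0, 142) [0.45590988 0.00391009 0.024     ]
(260.94, 239.37, 6.0, 6.4, 252) [ 0.43790862 -0.00243501  0.024     ]
(311.68, 285.2, 8.6, 9.2, 154) [0.46530863 0.02561686 0.024     ]
(353.32, 290.94, 23.8, 44.3, 293) [0.46891109 0.04917174 0.024     ]
(196.92, 290.88, 23.6, 44.6, 305) [ 0.46889399 -0.03891408  0.024     ]
(275.91, 240.97, 85.8, 86.1, 729) [0.43882538 0.00558486 0.024     ]
(276.04, 249.63, 82.8, 91.2, 828) [0.44383486 0.00565586 0.024     ]
[(190, 178), (194, 181), (198, 178), (202, 177), (206, 131), (210, 85), (214, 89), (218, 179), (222, 177), (226, 177), (230, 175), (234, 175), (238, 179), (242, 177), (246, 179), (250, 156), (254, 31), (258, 59), (262, 48), (266, 32), (270, 34), (274, 33)]
[(215, 177), (219, 177), (223, 176), (227, 176), (231, 176), (235, 173), (239, 121), (243, 176), (247, 177), (251, 176), (255, 177), (259, 178), (263, 178), (267, 178), (271, 180), (275, 181), (279, 182), (283, 182), (287, 183), (291, 184), (295, 184), (299, 186), (303, 187), (307, 186), (311, 175), (315, 108), (319, 179), (323, 179), (327, 179), (331, 179)]
```

```bash
python3 -m jog '[[0,0,0,0,0,-0.3,-1],[0,0,0,0,0,-0.3,-1],[0,0,0,0,0,-0.4,-1],[0,0,0,0,0,0,-1]]'
python3 - <<'E'
from h import *
import pickle
a=grab("wrist");b=grab("side")
for e in ells(a,*proj(a,(.446,.005,.024)),70,mn=120): print(e,onz(a,*e[:2],.024))
def crop(d,u,v,h,s): return cv2.resize(d["img"][max(v-h,0):v+h,u-h:u+h,::-1],(s,s),interpolation=cv2.INTER_CUBIC)
cv2.imwrite("pics/x2.png",np.hstack([crop(a,275,210,120,400),crop(b,220,240,50,400)]))
E
```

```text
t: 6.2
tool_pos: [0.4478, 0.0047, 0.0367]
tool_rot: [-0.0, 3.138, -0.001]
contact_force: [-0.1, 0.8, -0.5]
opening: 0.0
grip_force: 0.0
(272.91, 269.91, 5.4, 6.1, 144) [0.47383877 0.00339912 0.024     ]
(290.29, 257.44, 4.9, 6.1, 162) [0.4647191  0.01495378 0.024     ]
(276.81, 225.16, 15.8, 28.1, 349) [0.44212878 0.00598756 0.024     ]
(321.6, 299.6, 24.9, 29.0, 362) [0.49645296 0.03703148 0.024     ]
(252.85, 212.43, 18.6, 36.1, 180) [ 0.43359556 -0.00925085  0.024     ]
(278.22, 220.35, 55.2, 68.9, 481) [0.43888    0.00688716 0.024     ]
(261.54, 261.71, 104.1, 157.9, 535) [ 0.46782253 -0.00416292  0.024     ]
```

View pics/x2.png

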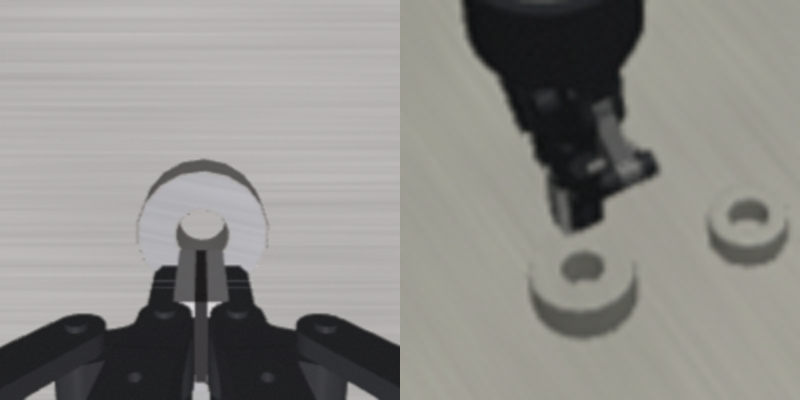

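Run:
```python
from h import *
o=status.get_obs();p=o["tool_pos"];print(p)
b=grab("side");a=grab("wrist");print(proj(b,p),proj(a,p))
print(proj(b,(.446,.005,.024)),proj(b,(.446,.005,0)))
print(tri(ray(b,213.8,246),ray(a,275,239)))
```

```text
[0.44660765 0.00490201 0.03526227]
(np.float64(215.25889961395157), np.float64(252.83206363517843)) (np.float64(274.7088539507727), np.float64(241.6305048292338))
(np.float64(215.35222696045224), np.float64(256.59880388076584)) (np.float64(216.18324439237762), np.float64(264.20935643994346))
(array([0.44179392, 0.00541081, 0.05418552]), [np.float64(0.004007762848306245), np.float64(0.004007762848306289)])
```

The side view puts the shut tips about 19 mm higher than the reported TCP, at z ≈ 0.054. So the fingers shut just above the collar, which has not moved. I'll go about 19 mm lower, with a force check.

```bash
python3 -m jog '[[0,0,0,0,0,0,1],[0,0,0,0,0,0,1],[0,0,0,0,0,0,1],[0,0,0,0,0,0.5,1],[0,0,0,0,0,0.5,1]]' 40
python3 -m jog '[[0,0,0,0,0,0.4,1],[0,0,0,0,0,0.3,1],[0,0,0,0,0,0,1]]' 40
python3 -m jog '[[0,0,0,0,0,0,-1],[0,0,0,0,0,0,-1],[0,0,0,0,0,0,-1],[0,0,0,0,0,0,-1]]' 40
```

```text
t: 7.02
tool_pos: [0.4461, 0.005, 0.0037]
tool_rot: [0.0, -3.141, -0.0]
contact_force: [-0.5, -0.6, -0.3]
opening: 0.0855
grip_force: 0.0
t: 7.4
tool_pos: [0.4455, 0.0051, -0.0172]
tool_rot: [0.0, -3.139, -0.001]
contact_force: [0.3, 0.4, -0.8]
opening: 0.0853
grip_force: 0.0
t: 7.9
tool_pos: [0.4471, 0.0051, -0.0149]
tool_rot: [-0.0, 3.14, 0.001]
contact_force: [-1.6, 0.9, 6.1]
opening: 0.0503
grip_force: 41.2
```

Wide collar gripped (50 mm opening, 41 N). Now lifting it and carrying it towards the base.

```bash
python3 -m jog '[[0,0,0,0,0,-0.5,-1],[0,0,0,0,0,-1,-1],[0,0,0,0,0,-1,-1],[0,0,0,-0.5,0.6,-0.8,-1],[0,0,0,-0.5,1,0,-1]]'
python3 -m jog '[[0,0,0,-0.5,1,0,-1],[0,0,0,-0.5,1,0,-1],[0,0,0,-0.5,1,0,-1],[0,0,0,-0.5,0.4,0,-1],[0,0,0,0,0,0,-1]]'
python3 - <<'E'
from h import *
import pickle
a=grab("wrist","pics/w3.png");b=grab("side");t=grab("top")
pickle.dump((a,b,t),open("w3.pkl","wb"))
o=status.get_obs();print(o["tool_pos"],o["opening"],o["grip_force"],o["contact_force"])
print(proj(a,(.563,.246,.046)),proj(a,(.563,.246,.012)))
E
```

```text
t: 8.52
tool_pos: [0.4787, 0.0528, 0.0863]
tool_rot: [0.002, 3.135, -0.001]
contact_force: [0.7, 0.6, -3.0]
opening: 0.0504
grip_force: 42.7
t: 9.15
tool_pos: [0.5366, 0.1555, 0.0832]
tool_rot: [0.002, -3.142, 0.0]
contact_force: [-0.3, -1.0, -4.2]
opening: 0.0505
grip_force: 42.7
[0.53553175 0.15439225 0.08266134] 0.050296140858502564 42.734601739794016 [ 0.45017572  0.2809701  -3.26297578]
(np.float64(395.2237371082394), np.float64(255.39796514816277)) (np.float64(379.69811255672084), np.float64(238.8401323874345))
```

View pics/w3.png

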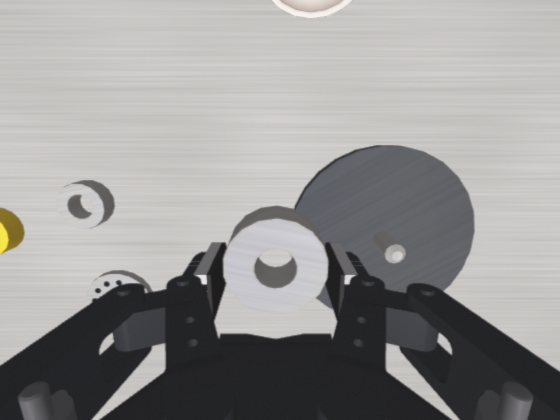

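Wrist view: the collar is in the hand with its bore at (275,267), and the post top is at (396,254). Measuring both.

Run:
```python
from h import *
import pickle
a,b,t=pickle.load(open("w3.pkl","rb")); top=pickle.load(open("ds0.pkl","rb"))[0]
print("bore");[print(e,onz(a,*e[:2],.1217)) for e in ells(a,275,265,60,mn=100)]
print("post w");[print(e,onz(a,*e[:2],.046)) for e in ells(a,396,254,22,mn=30)]
print("post top");[print(e,onz(top,*e[:2],.046)) for e in ells(top,171,222,10,s=6,mn=20)]
g=cv2.cvtColor(a["img"],cv2.COLOR_RGB2GRAY)
for nm,d,(x0,x1,y0,y1),th in(("w",a,(380,412,238,270),190),("top",top,(162,182,212,232),120)):
    g=cv2.cvtColor(d["img"],cv2.COLOR_RGB2GRAY)[y0:y1,x0:x1]
    for q in (th-30,th,th+30):
        m=(g>q).astype(np.uint8); n,l,st,c=cv2.connectedComponentsWithStats(m)
        i=1+np.argmax(st[1:,4]) if n>1 else 0; print(nm,q,st[i],c[i]+[x0,y0])
# plate ellipse from original top
g=cv2.cvtColor(top["img"],cv2.COLOR_RGB2GRAY)[175:275,125:225]
print(g[50,5:95:6])
# plate in wrist: full ellipse via edge of dark area at right
```

```text
bore
(225.12, 241.79, 2.6, 3.5, 119) [0.5217536  0.13246543 0.1217    ]
(302.48, 266.38, 12.2, 18.9, 185) [0.53425406 0.1688322  0.1217    ]
(273.42, 272.76, 29.9, 42.6, 787) [0.53763318 0.15496689 0.1217    ]
(224.14, 219.8, 37.2, 54.0, 243) [0.51100905 0.1324865  0.1217    ]
(281.01, 269.24, 93.8, 105.7, 1129) [0.53577013 0.15859954 0.1217    ]
(288.32, 273.19, 113.6, 143.9, 600) [0.53784896 0.16212272 0.1217    ]
post w
(394.7, 253.28, 18.2, 21.1, 448) [0.56127737 0.24542208 0.046     ]
post top
(170.3, 220.85, 6.7, 8.1, 152) [0.56511726 0.24730312 0.046     ]
w 160 [  6   8  19  17 238] [394.39495798 254.23109244]
w 190 [12 14 11  9 73] [396.90410959 255.84931507]
w 220 [   0    0   32   32 1024] [395.5 253.5]
top 90 [ 5  6  8  7 45] [170.57777778 220.95555556]
top 120 [ 6  7  6  4 20] [170.6 220.5]
top 150 [  0   0  20  20 400] [171.5 221.5]
[135 143  61  66  62  66  69  73  66  65  62  70  71  71 142]
```

```bash
python3 -m jog '[[0,0,0,-0.3,1,0,-1],[0,0,0,-0.3,1,0,-1],[0,0,0,-0.37,1,0,-1],[0,0,0,0,0.07,0.5,-1],[0,0,0,0,0,0.5,-1]]'
python3 -m jog '[[0,0,0,0,0,0.4,-1],[0,0,0,0,0,0,-1],[0,0,0,0,0,0,-1]]'
python3 -c "
from h import *
a=grab('wrist','pics/w4.png');o=status.get_obs();print(o['tool_pos'],o['contact_force'],o['wrist_torque'])"
```

```text
t: 9.93
tool_pos: [0.5646, 0.2461, 0.0517]
tool_rot: [-0.0, -3.14, 0.001]
contact_force: [-1.3, -0.2, -3.4]
opening: 0.0501
grip_force: 42.9
t: 10.3
tool_pos: [0.5656, 0.2467, 0.0411]
tool_rot: [0.0, 3.141, 0.0]
contact_force: [0.4, -0.2, -2.5]
opening: 0.05
grip_force: 42.9
[0.56598033 0.2468934  0.04158562] [-0.44405985 -0.07532499 -2.81791153] [-0.03600847 -0.02164356 -0.01056541]
```

View pics/w4.png

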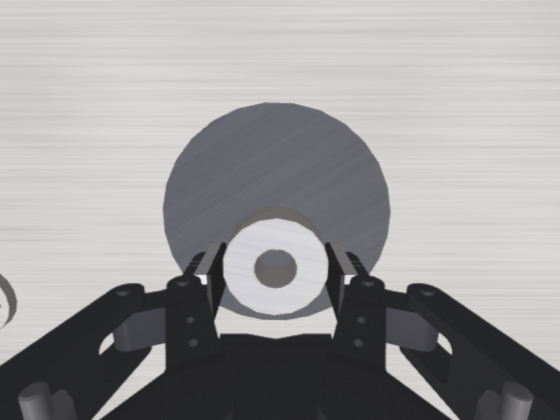

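The ring at (275,267) is laterally centred on the plate, and its bottom is about 11 mm above the post top. Descending gently.

```bash
python3 -m jog '[[0,0,0,0.04,0,0.3,-1],[0,0,0,0,0,0.3,-1],[0,0,0,0,0,0.2,-1],[0,0,0,0,0,0,-1]]'
python3 -m jog '[[0,0,0,0,0,0.2,-1],[0,0,0,0,0,0.2,-1],[0,0,0,0,0,0.2,-1],[0,0,0,0,0,0,-1]]'
```

```text
t: 10.85
tool_pos: [0.5634, 0.2469, 0.0157]
tool_rot: [0.001, -3.14, 0.001]
contact_force: [0.1, 0.4, -3.4]
opening: 0.0503
grip_force: 42.9
t: 11.35
tool_pos: [0.5636, 0.2468, -0.002]
tool_rot: [0.0, -3.14, 0.001]
contact_force: [-0.5, -1.3, -3.7]
opening: 0.05
grip_force: 42.9
```

```bash
python3 -m jog '[[0,0,0,0,0,0.06,-1],[0,0,0,0,0,0,-1]]'
python3 -m jog '[[0,0,0,0,0,0,0.7],[0,0,0,0,0,0,1],[0,0,0,0,0,0,1]]'
python3 -m jog '[[0,0,0,0,0,-1,1],[0,0,0,0,0,-1,1],[0,0,0,0,0,-1,1],[0,0,0,0.2,-1,-0.5,1],[0,0,0,0.2,-1,0,1]]'
python3 - <<'E'
from h import *
import pickle
a=grab("wrist","pics/w5.png");b=grab("side");t=grab("top"); pickle.dump((a,b,t),open("w5.pkl","wb"))
print(status.get_obs()["tool_pos"])
u,v=proj(a,(.5635,.247,.036))
print(u,v);[print(e,onz(a,*e[:2],.036)) for e in ells(a,u,v,60,mn=60)]
E
```

```text
t: 11.6
tool_pos: [0.5645, 0.2471, -0.0027]
tool_rot: [-0.0, 3.141, 0.0]
contact_force: [0.7, 0.1, -3.2]
opening: 0.0502
grip_force: 42.9
t: 11.98
tool_pos: [0.5648, 0.2472, -0.0023]
tool_rot: [-0.0, 3.14, 0.001]
contact_force: [-0.2, 0.1, 0.0]
opening: 0.0853
grip_force: 0.0
t: 12.6
tool_pos: [0.5536, 0.1869, 0.1047]
tool_rot: [-0.002, 3.137, 0.001]
contact_force: [0.7, -0.3, 0.3]
opening: 0.0856
grip_force: 0.0
[0.55232147 0.18637297 0.10246488]
346.2993218994311 221.0274785980248
(348.06, 222.66, 17.0, 18.9, 255) [0.5649455 0.2485776 0.036    ]
(346.32, 220.85, 23.0, 24.6, 509) [0.56334301 0.24700725 0.036     ]
(346.2, 220.06, 56.1, 61.0, 1333) [0.56264499 0.24686119 0.036     ]
```

Wide collar seated, with the ring centre measured at (0.5633, 0.2470). Now the narrow collar.

```bash
python3 -m jog '[[0,0,0,0.1,-1,0,0.5],[0,0,0,0.1,-1,0,0.5],[0,0,0,0.1,-1,0,0.5],[0,0,0,0.1,-1,0,0.5],[0,0,0,0.1,-1,0,0.5]]'
python3 -m jog '[[0,0,0,0.16,-1,0,0.5],[0,0,0,0,-0.39,0.5,0.5],[0,0,0,0,0,0.5,0.5],[0,0,0,0,0,0,0.5]]'
python3 - <<'E'
from h import *
a=grab("wrist"); print(status.get_obs()["tool_pos"])
u,v=proj(a,(.5325,-.0053,.018))
print(u,v);[print(e,onz(a,*e[:2],.018)) for e in ells(a,u,v,60,mn=100)]
E
```

```text
t: 13.38
tool_pos: [0.5375, 0.037, 0.102]
tool_rot: [-0.002, 3.141, 0.001]
contact_force: [0.5, 0.5, 0.3]
opening: 0.0638
grip_force: 0.0
t: 13.88
tool_pos: [0.5307, -0.0034, 0.0693]
tool_rot: [0.002, -3.137, -0.002]
contact_force: [-0.9, 0.4, -0.9]
opening: 0.0645
grip_force: 0.0
[ 0.53156772 -0.00350631  0.07047258]
272.4615986311867 218.62608633947045
(273.31, 215.33, 18.7, 22.1, 158) [ 0.52982857 -0.00463697  0.018     ]
(272.47, 217.47, 26.7, 27.8, 300) [ 0.53156126 -0.00529156  0.018     ]
(274.22, 211.77, 33.9, 42.9, 299) [ 0.52696117 -0.0039302   0.018     ]
(272.85, 216.99, 50.3, 53.6, 499) [ 0.53117198 -0.00499579  0.018     ]
(294.47, 246.85, 71.8, 120.0, 164) [0.55604192 0.01221365 0.018     ]
```

```bash
python3 -m jog '[[0,0,0,0,-0.06,0.9,0.5],[0,0,0,0,0,0.9,0.5],[0,0,0,0,0,0.7,0.5],[0,0,0,0,0,0.38,0.5],[0,0,0,0,0,0,0.5]]'
python3 -m jog '[[0,0,0,0,0,0,-1],[0,0,0,0,0,0,-1],[0,0,0,0,0,0,-1],[0,0,0,0,0,0,-1]]' 40
```

```text
t: 14.55
tool_pos: [0.5321, -0.0059, -0.0148]
tool_rot: [0.001, -3.14, -0.0]
contact_force: [0.4, -0.2, 0.5]
opening: 0.0639
grip_force: 0.0
t: 15.05
tool_pos: [0.5339, -0.0065, -0.0126]
tool_rot: [-0.0, 3.139, -0.0]
contact_force: [-1.1, 0.7, 6.6]
opening: 0.0374
grip_force: 40.0
```

```bash
python3 -m jog '[[0,0,0,0,0,-0.5,-1],[0,0,0,0,0,-1,-1],[0,0,0,0,0,-1,-1],[0,0,0,-0.1,0.5,-0.75,-1],[0,0,0,-0.2,1,0,-1]]'
python3 -m jog '[[0,0,0,-0.2,1,0,-1],[0,0,0,-0.2,1,0,-1],[0,0,0,-0.2,1,0,-1],[0,0,0,-0.1,1,0,-1],[0,0,0,0,0.5,0,-1]]'
python3 -m jog '[[0,0,0,0,0,0,-1],[0,0,0,0,0,0,-1]]'
python3 - <<'E'
from h import *
import pickle
a=grab("wrist","pics/w6.png"); pickle.dump(a,open("w6.pkl","wb")); o=status.get_obs();p=o["tool_pos"];print(p,o["contact_force"],o["opening"])
zt=p[2]+.0126+.018
u,v=proj(a,(p[0]-.002,p[1],zt)); print("bore",u,v);[print(e,onz(a,*e[:2],zt)) for e in ells(a,u,v,50,mn=80)]
u,v=proj(a,(.5633,.247,.036)); print("wide",u,v);[print(e,onz(a,*e[:2],.036)) for e in ells(a,u,v,50,mn=60)]
E
```

```text
t: 15.68
tool_pos: [0.5435, 0.0381, 0.0867]
tool_rot: [0.003, 3.136, -0.001]
contact_force: [1.2, 0.6, -1.7]
opening: 0.037
grip_force: 40.4
t: 16.3
tool_pos: [0.5624, 0.1746, 0.0836]
tool_rot: [-0.002, 3.141, -0.0]
contact_force: [0.5, -0.4, -1.2]
opening: 0.0368
grip_force: 40.4
t: 16.55
tool_pos: [0.5623, 0.1727, 0.0832]
tool_rot: [-0.0, -3.141, 0.001]
contact_force: [-0.1, -0.2, -1.6]
opening: 0.0372
grip_force: 40.4
[0.56233886 0.17261981 0.08316909] [ 0.03797092  0.71258228 -1.13345381] 0.037278419577806456
bore 274.40809683668755 259.78981395675066
(275.41, 262.11, 35.7, 38.1, 1126) [0.56161417 0.17312339 0.11376909]
(238.82, 214.36, 31.5, 42.1, 285) [0.53646456 0.15548552 0.11376909]
(270.57, 296.35, 88.0, 147.0, 1266) [0.58112268 0.17057976 0.11376909]
wide 372.4101419289695 218.94790597150765
(374.95, 220.91, 18.5, 21.3, 293) [0.5648708  0.24907259 0.036     ]
(335.4, 262.23, 12.6, 22.0, 137) [0.59931108 0.22067889 0.036     ]
(372.46, 219.03, 25.6, 27.6, 572) [0.56336559 0.24704358 0.036     ]
(369.4, 219.12, 59.1, 62.2, 346) [0.56343638 0.24471761 0.036     ]
(372.15, 218.07, 61.6, 68.0, 1130) [0.56259933 0.24674225 0.036     ]
```

View pics/w6.png

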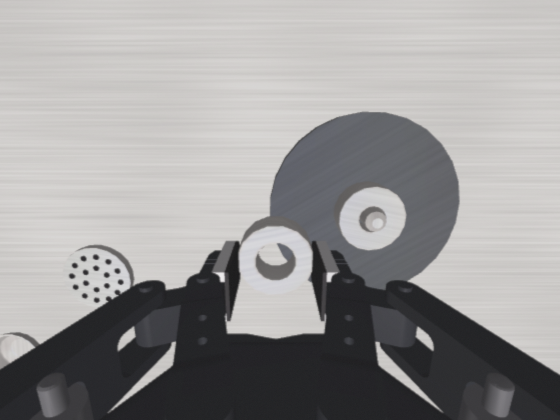

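The wide collar is at (372,219) with the post inside it, and the narrow collar in hand has its bore at (275,262). The move left is +1.8 mm in x and +74 mm in y.

```bash
python3 -m jog '[[0,0,0,-0.06,1,0,-1],[0,0,0,0,1,0,-1],[0,0,0,0,0.46,0.5,-1],[0,0,0,0,0,0.5,-1],[0,0,0,0,0,0,-1]]'
python3 -m jog '[[0,0,0,0,0,0.3,-1],[0,0,0,0,0,0.2,-1],[0,0,0,0,0,0.2,-1],[0,0,0,0,0,0,-1]]'
```

```text
t: 17.23
tool_pos: [0.5622, 0.2457, 0.05]
tool_rot: [-0.001, -3.136, 0.003]
contact_force: [-0.5, 0.3, -1.1]
opening: 0.0371
grip_force: 40.5
t: 17.73
tool_pos: [0.5638, 0.2471, 0.0316]
tool_rot: [0.0, -3.141, 0.001]
contact_force: [-0.7, -0.2, -1.9]
opening: 0.0373
grip_force: 40.5
```

```bash
python3 -m jog '[[0,0,0,0,0,0.12,-1],[0,0,0,0,0,0.1,-1],[0,0,0,0,0,0,-1]]'
python3 -m jog '[[0,0,0,0,0,0.05,-1],[0,0,0,0,0,0,-1]]'
```

```text
t: 18.1
tool_pos: [0.564, 0.2473, 0.0253]
tool_rot: [0.001, -3.141, 0.0]
contact_force: [0.1, 0.7, -1.2]
opening: 0.0373
grip_force: 40.5
t: 18.35
tool_pos: [0.5642, 0.2474, 0.0241]
tool_rot: [0.001, -3.142, 0.0]
contact_force: [0.3, -0.6, -0.9]
opening: 0.0373
grip_force: 40.5
```

```bash
python3 -m jog '[[0,0,0,0,0,0,0.4],[0,0,0,0,0,0,0.5],[0,0,0,0,0,-0.5,0.5],[0,0,0,0,0,-1,0.6],[0,0,0,0,0,-1,1]]'
python3 -m jog '[[0,0,0,0,-1,-1,1],[0,0,0,0,-1,-1,1],[0,0,0,0,-1,-1,1],[0,0,0,0,-1,-0.5,1],[0,0,0,-0.1,-1,0,1]]'
python3 -m jog '[[0,0,0,-0.1,-1,0,1],[0,0,0,-0.1,-1,0,1],[0,0,0,-0.1,-1,0,1],[0,0,0,-0.1,-1,0,1],[0,0,0,-0.1,-1,0,1]]'
python3 -m jog '[[0,0,0,0,-1,0,1],[0,0,0,0,-0.7,0,1],[0,0,0,0,0,0,1],[0,0,0,0,0,0,1]]'
python3 - <<'E'
from h import *
import pickle
a=grab("wrist"); s=grab("side"); o=status.get_obs(); print(o["t"],o["tool_pos"])
b=grab("top")
u,v=proj(b,(.5633,.247,.054)); print("stack top",u,v);[print(e,onz(b,*e[:2],.054)) for e in ells(b,u,v,25,mn=60)]
u,v=proj(s,(.5633,.247,.054)); print("stack side",u,v);[print(e,onz(s,*e[:2],.054)) for e in ells(s,u,v,25,mn=60)]
pickle.dump((a,s,b),open("w7.pkl","wb"))
f=lambda i,u,v,h,s:cv2.resize(i["img"][v-h:v+h,u-h:u+h,::-1],(s,s),interpolation=cv2.INTER_CUBIC)
cv2.imwrite("pics/w7.png",np.hstack([cv2.resize(a["img"][:,:300,::-1],(428,600)),np.vstack([f(s,210,165,40,300),f(s,340,300,60,300)])]))
E
```

```text
t: 18.98
tool_pos: [0.5645, 0.2475, 0.1011]
tool_rot: [-0.0, 3.141, 0.0]
contact_force: [-0.1, 0.3, 0.4]
opening: 0.0836
grip_force: 0.0
t: 19.6
tool_pos: [0.5686, 0.0965, 0.2081]
tool_rot: [-0.001, 3.136, 0.0]
contact_force: [0.4, -0.2, 0.1]
opening: 0.0851
grip_force: 0.0
t: 20.23
tool_pos: [0.5826, -0.0537, 0.2057]
tool_rot: [-0.0, 3.14, -0.001]
contact_force: [1.1, -0.3, 0.7]
opening: 0.0855
grip_force: 0.0
t: 20.72
tool_pos: [0.5824, -0.103, 0.2044]
tool_rot: [-0.001, 3.141, 0.001]
contact_force: [-0.4, 0.5, -0.4]
opening: 0.0852
grip_force: 0.0
20.825 [ 0.58236566 -0.10269662  0.20420832]
stack top 169.22591356248432 220.92597338294925
(169.22, 219.8, 9.2, 10.2, 300) [0.56561773 0.24721644 0.054     ]
(168.95, 224.21, 12.7, 17.7, 96) [0.55654983 0.24696188 0.054     ]
(168.25, 218.8, 19.1, 24.3, 398) [0.56764943 0.24936179 0.054     ]
(171.44, 221.56, 23.7, 25.1, 280) [0.56206399 0.2424112  0.054     ]
(171.43, 221.55, 23.8, 25.3, 283) [0.56208424 0.24243319 0.054     ]
stack side 208.3232975886441 153.1244078132432
(208.74, 152.43, 4.6, 8.5, 129) [0.56520386 0.24859372 0.054     ]
(198.27, 166.78, 11.2, 11.3, 83) [0.52353794 0.21869684 0.054     ]
(209.19, 153.56, 12.1, 20.9, 402) [0.56422535 0.2446692  0.054     ]
(210.85, 157.79, 17.6, 27.3, 177) [0.56055601 0.23016433 0.054     ]
```

View pics/w7.png

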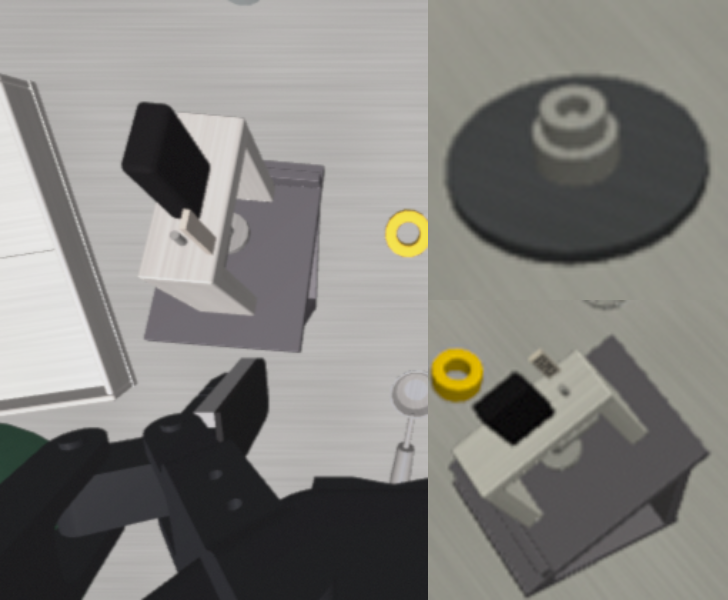

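Both collars are stacked home on the post; the side crop shows narrow on wide at (210,153). In the wrist view the gauge bridge's top corners are near (171,83), (149,198) and (98,194), with the black handle at about (115,110). I'm triangulating the bridge corners now.

```bash
cat > g.py <<'E'
from h import *
import pickle
a,s,b=pickle.load(open("w7.pkl","rb"))
def sub(d,p,w=3):
    g=cv2.cvtColor(d["img"],cv2.COLOR_RGB2GRAY)
    q=cv2.cornerSubPix(g,np.array([[p]],np.float32),(w,w),(-1,-1),(3,50,.01))[0,0]
    return q
C={"hi+":{0:(149.2,198.2),1:(340,260.8),2:(404.3,210)},"hi-":{0:(98.1,194),1:(352,273.2),2:(427.7,210.7)},
"lo+":{0:(170.9,82.6),1:(290,306),2:(395.7,263.3)},"lo-":{1:(303.6,316.8),2:(417.7,265)}}
D=[a,s,b];P={}
for n,o in C.items():
    A=np.zeros((3,3));B=np.zeros(3);L=[]
    for i,p in o.items():
        q=sub(D[i],p); c,r=ray(D[i],*q);r/=np.linalg.norm(r);K=np.eye(3)-np.outer(r,r);A+=K;B+=K@c;L.append((i,q))
    P[n]=np.linalg.solve(A,B)
    print(n,P[n].round(4),[(i,q.round(1),(np.array(proj(D[i],P[n]))-q).round(1)) for i,q in L])
for x,y in(("hi+","lo+"),("hi-","lo-"),("hi+","hi-"),("lo+","lo-")):
    v=P[x]-P[y];print(x,y,np.linalg.norm(v).round(4),"yaw",np.degrees(np.arctan2(v[1],v[0])).round(1),"pitch",np.degrees(np.arcsin(v[2]/np.linalg.norm(v))).round(1))
ctr=sum(P.values())/4
ex=(P["hi+"]-P["lo+"]+P["hi-"]-P["lo-"]);ex/=np.linalg.norm(ex)
ey=P["hi+"]-P["hi-"]+P["lo+"]-P["lo-"];ey-=ex*(ex@ey);ey/=np.linalg.norm(ey);ez=np.cross(ex,ey)
print("ctr",ctr,"ex",ex,"ey",ey,"ez",ez,"grip",ctr+.030*ez,"origin",ctr-.082*ez)
for i,d in enumerate(D):
    g=cv2.cvtColor(d["img"],cv2.COLOR_RGB2GRAY); u,v=proj(d,ctr+.026*ez)
    u,v=int(u),int(v);h=40;m=(g[v-h:v+h,u-h:u+h]<45).astype(np.uint8);n,l,st,cc=cv2.connectedComponentsWithStats(m);k=1+np.argmax(st[1:,4])
    print(i,"blob",(st[k][:4]+[u-h,v-h,0,0]),cc[k]+[u-h,v-h],"pred mid",proj(d,ctr+.026*ez))
    print("  pred box",np.array([proj(d,ctr+ex*x+ey*y+ez*z) for x in(-.018,.018) for y in(-.008,.008) for z in(0,.052)]).min(0),np.array([proj(d,ctr+ex*x+ey*y+ez*z) for x in(-.018,.018) for y in(-.008,.008) for z in(0,.052)]).max(0))
E
python3 g.py
```

```text
hi+ [ 0.5695 -0.2027  0.147 ] [(0, array([148.4, 197.3], dtype=float32), array([-0.5,  0.8])), (1, array([342.3, 262.6], dtype=float32), array([-1.5,  0.6])), (2, array([405.5, 211.6], dtype=float32), array([ 0.3, -0.9]))]
hi- [ 0.5642 -0.2351  0.1612] [(0, array([ 95.9, 193.2], dtype=float32), array([-1.2,  2.5])), (1, array([352. , 273.2], dtype=float32), array([0.3, 0. ])), (2, array([427.7, 210.7], dtype=float32), array([-0.7,  1.3]))]
lo+ [ 0.48   -0.1949  0.0889] [(0, array([170.4,  83.5], dtype=float32), array([2.1, 2.4])), (1, array([290., 306.], dtype=float32), array([ 0.5, -0.7])), (2, array([394.4, 262.6], dtype=float32), array([1. , 1.7]))]
lo- [ 0.4765 -0.2312  0.1031] [(1, array([301.4, 318.5], dtype=float32), array([ 0.9, -0.3])), (2, array([417.7, 265. ], dtype=float32), array([-0.3,  0.7]))]
hi+ lo+ 0.107 yaw -5.0 pitch 32.9
hi- lo- 0.1053 yaw -2.6 pitch 33.5
hi+ hi- 0.0358 yaw 80.8 pitch -23.4
lo+ lo- 0.0391 yaw 84.6 pitch -21.2
ctr [ 0.52254762 -0.21599879  0.1250465 ] ex [ 0.83497836 -0.05506487  0.54752077] ey [ 0.25369671  0.92145128 -0.2942202 ] ez [-0.48831252  0.38457172  0.78336165] grip [ 0.50789825 -0.20446164  0.14854735] origin [ 0.56258925 -0.24753367  0.06081084]
0 blob [95 78 51 74] [118.07384726 113.26693084] pred mid (np.float64(135.14758807559082), np.float64(118.89193513815398))
  pred box [113.85123632  71.83328088] [151.70547309 157.89903863]
1 blob [299 270  31  28] [313.85569106 283.2398374 ] pred mid (np.float64(311.8503369523749), np.float64(281.6846811109244))
  pred box [291.7315269  262.43342284] [331.70638225 300.48905516]
2 blob [432 214  17  49] [439.0982906  239.81623932] pred mid (np.float64(409.43014470528675), np.float64(244.04678139153498))
  pred box [401.00726591 228.69348458] [417.51886983 260.30015619]
```

```bash
cat > g2.py <<'E'
from h import *
import pickle
a,s,b=pickle.load(open("w7.pkl","rb")); t0=pickle.load(open("ds0.pkl","rb"))[0]
y=np.radians(-4.3);c,sn=np.cos(y),np.sin(y);q=np.sqrt(3)/2
ex=np.array([q*c,q*sn,.5]);ey=np.array([-sn,c,0]);ez=np.cross(ex,ey)
K=[(x,yy,z) for x in(-.018,.018) for yy in(-.008,.008) for z in(-.026,.026)]
obs=[];D=[a,s,t0]
for d,(u,v) in zip(D,((118,113),(314,283),(416,243))):
    h=45;g=cv2.cvtColor(d["img"],cv2.COLOR_RGB2GRAY)[v-h:v+h,u-h:u+h]
    n,l,st,cc=cv2.connectedComponentsWithStats((g<45).astype(np.uint8));k=l[h,h];obs.append((l==k,(u-h,v-h)))
    print(st[k][:4]+[u-h,v-h,0,0],st[k][4],cc[k]+[u-h,v-h])
# centroid of the handle block, correcting hull-centroid bias
p=np.array([.508,-.208,.15])
cen=[np.array(np.argwhere(m)[:,::-1].mean(0)+o) for m,o in obs]
for it in range(4):
    A=np.zeros((3,3));B=np.zeros(3);res=[]
    for d,cm in zip(D,cen):
        hull=cv2.convexHull(np.array([proj(d,p+ex*i+ey*j+ez*k) for i,j,k in K],np.float32));M=cv2.moments(hull)
        bias=np.array([M["m10"]/M["m00"],M["m01"]/M["m00"]])-proj(d,p); res.append((cm-bias-proj(d,p)).round(1))
        cc,r=ray(d,*(cm-bias));r/=np.linalg.norm(r);Q=np.eye(3)-np.outer(r,r);A+=Q;B+=Q@cc
    p=np.linalg.solve(A,B)
    print(p.round(4),res,cv2.contourArea(hull))
print("handle mid",p,"grip",p+.004*ez,"origin",p-.108*ez,"bridge ctr",p-.026*ez)
E
python3 g2.py
```

```text
[86 73 60 79] 3083 [115.93415504 111.66396367]
[299 270  31  28] 492 [313.85569106 283.2398374 ]
[407 230  18  29] 381 [415.50393701 244.08923885]
[ 0.5086 -0.2138  0.1518] [array([-9.3, -0.2]), array([2.4, 2. ]), array([ 3.7, -1.1])] 463.5519055654295
[ 0.5086 -0.2138  0.1517] [array([ 0.2, -1. ]), array([-0.2,  0.2]), array([ 0. , -0.6])] 471.16259627370164
[ 0.5086 -0.2138  0.1517] [array([ 0.1, -1. ]), array([-0.2,  0.2]), array([ 0.1, -0.6])] 470.92657577618957
[ 0.5086 -0.2138  0.1517] [array([ 0.1, -1. ]), array([-0.2,  0.2]), array([ 0.1, -0.6])] 470.9357775684912
handle mid [ 0.50858231 -0.21378785  0.15166057] grip [ 0.50658794 -0.2136379   0.15512467] origin [ 0.5624303  -0.21783671  0.05812982] bridge ctr [ 0.52154571 -0.21476258  0.12914391]
```

The handle fit has residuals under 1 px. The gauge origin comes out at z = 0.0581 (it must be 0.058), and the grip point at (0.5066, -0.2136, 0.1551). I'm moving to the tilted pre-grasp.

```bash
python3 -m jog '[[0,0,0.86,0,0,-0.5,1],[0,0,0,0.7,-0.7,0,1],[0,0,0,0.7,-0.7,0,1],[0,0,0,0.7,-0.7,0,1],[0,0,0,0.7,-0.7,0,1]]'
python3 -m jog '[[0,0,0,0.6,-0.6,0,1],[0,-1,0,0,0,0,1],[0,-1,0,0,0,0,1],[0,-1,0,0,0,0,1],[0,-1,0,0,0,0,1]]'
python3 -m jog '[[0,-1,0,0,0,0,1],[0,-1,0,0,0,0,1],[0,0,0,0,0,0,1],[0,0,0,0,0,0,1]]'
cat > go.py <<'E'
from h import *
import sys
o=status.get_obs();T=R.from_rotvec(o["tool_rot"]);p=o["tool_pos"]
tgt=np.array([float(v) for v in sys.argv[1:4]])
print(o["t"],p.round(4),"axes",T.as_matrix().round(3).tolist(),"rows xyz",(T.inv().apply(tgt-p)/.03).round(2))
if len(sys.argv)>5:
    yaw,tilt=float(sys.argv[4]),float(sys.argv[5]); W=R.from_euler("z",yaw,degrees=True)*R.from_euler("y",-tilt,degrees=True)*R.from_euler("y",180,degrees=True)
    print("turn units",(np.degrees((T.inv()*W).as_rotvec())/5).round(2))
E
python3 go.py .4747 -.2112 .2105 -4.3 30
```

```text
t: 21.5
tool_pos: [0.4917, -0.1809, 0.2191]
tool_rot: [0.115, 3.139, -0.0]
contact_force: [1.1, -0.5, -0.1]
opening: 0.085
grip_force: 0.0
t: 22.12
tool_pos: [0.4732, -0.1971, 0.2195]
tool_rot: [0.103, 2.788, -0.019]
contact_force: [-0.1, -0.4, 0.7]
opening: 0.0855
grip_force: 0.0
t: 22.62
tool_pos: [0.4733, -0.1976, 0.2197]
tool_rot: [0.097, 2.617, -0.027]
contact_force: [0.5, -0.0, -0.5]
opening: 0.0852
grip_force: 0.0
22.625 [ 0.4733 -0.1976  0.2197] axes [[-0.864, 0.074, 0.498], [0.064, 0.997, -0.037], [-0.5, -0.0, -0.866]] rows xyz [ 0.08 -0.45  0.31]
turn units [ 0.   -0.    0.01]
```

```bash
python3 -m jog '[[0,0,0,0.08,-0.45,0.31,1],[0,0,0,0,0,0,1],[0,0,0,0,0,0,1]]'
python3 go.py .4747 -.2112 .2105
python3 - <<'E'
from h import *
a=grab("wrist"); cv2.imwrite("pics/w8.png",a["img"][:,:,::-1])
g=cv2.cvtColor(a["img"],cv2.COLOR_RGB2GRAY)
y=np.radians(-4.3);ey=np.array([-np.sin(y),np.cos(y),0]);ex=np.array([.866*np.cos(y),.866*np.sin(y),.5]);ez=np.cross(ex,ey)
p=np.array([.5066,-.2136,.1551])+.022*ez
for i in(-.018,.018):
  for j in(-.008,.008): print(i,j,np.round(proj(a,p+ex*i+ey*j),1))
u0,v0=proj(a,p); print("top c",u0,v0)
for v in (int(v0)-8,int(v0),int(v0)+8): print(v,g[v,215:340:3].tolist())
E
```

```text
t: 23.0
tool_pos: [0.4746, -0.2115, 0.2094]
tool_rot: [0.099, 2.617, -0.025]
contact_force: [-1.0, -0.2, -1.2]
opening: 0.0856
grip_force: 0.0
23.0 [ 0.4746 -0.2115  0.2094] axes [[-0.864, 0.075, 0.498], [0.065, 0.997, -0.037], [-0.499, 0.001, -0.867]] rows xyz [-0.02  0.01 -0.03]
-0.018 -0.008 [264.4 197.6]
-0.018 0.008 [286.4 197.5]
0.018 -0.008 [264.9 243.7]
0.018 0.008 [285.9 243.7]
top c 275.41220187368316 221.10981219071166
213 [183, 183, 184, 182, 183, 132, 121, 121, 121, 121, 120, 121, 120, 213, 222, 225, 225, 39, 38, 38, 39, 38, 39, 36, 223, 228, 227, 181, 120, 120, 120, 120, 119, 119, 119, 159, 181, 181, 181, 181, 181, 181]
221 [181, 181, 181, 181, 181, 129, 120, 121, 121, 121, 120, 121, 121, 196, 222, 225, 226, 41, 39, 39, 40, 40, 38, 43, 224, 227, 227, 158, 120, 120, 119, 119, 119, 119, 119, 178, 180, 180, 180, 181, 180, 181]
229 [184, 183, 184, 184, 183, 132, 121, 121, 120, 120, 121, 121, 121, 192, 222, 224, 226, 40, 41, 42, 41, 40, 37, 52, 224, 225, 224, 139, 119, 119, 119, 119, 118, 119, 121, 176, 178, 179, 181, 181, 182, 183]
```

The handle is centred between the fingers at u = 275, as predicted. Going down the tilted axis to grasp.

```bash
python3 -m jog '[[0,0,0,0,0,0.9,1],[0,0,0,0,0,0.9,1],[0,0,0,0,0,0.8,1],[0,0,0,0,0,0.7,1],[0,0,0,0,0,0,1]]'
python3 go.py .5246 -.2149 .1239
python3 -m jog '[[0,0,0,0,0,0,-1],[0,0,0,0,0,0,-1],[0,0,0,0,0,0,-1],[0,0,0,0,0,0,-1],[0,0,0,0,0,0,-1]]' 70
```

```text
t: 23.68
tool_pos: [0.5233, -0.2141, 0.1222]
tool_rot: [0.098, 2.62, -0.023]
contact_force: [0.1, 1.0, -0.1]
opening: 0.0855
grip_force: 0.0
23.675 [ 0.5233 -0.2141  0.1222] axes [[-0.865, 0.074, 0.496], [0.065, 0.997, -0.035], [-0.497, 0.002, -0.868]] rows xyz [-0.07 -0.02 -0.03]
t: 24.3
tool_pos: [0.5239, -0.2156, 0.1249]
tool_rot: [0.098, 2.616, -0.028]
contact_force: [-5.8, -0.0, 5.6]
opening: 0.0152
grip_force: 69.3
```

Gripped (15 mm opening, 69 N). Lifting along the tilted axis.

```bash
python3 -m jog '[[0,0,0,0,0,-0.2,-1],[0,0,0,0,0,-0.4,-1],[0,0,0,0,0,-0.7,-1],[0,0,0,0,0,-0.9,-1],[0,0,0,0,0,-0.9,-1]]'
python3 -m jog '[[0,0,0,0,0,-0.5,-1],[0,0,0,0,0,-0.2,-1],[0,0,0,0,0,0,-1]]'
python3 go.py .5246 -.2149 .1239
```

```text
t: 24.92
tool_pos: [0.4752, -0.2101, 0.2019]
tool_rot: [0.098, 2.623, -0.022]
contact_force: [0.8, -1.5, -5.9]
opening: 0.015
grip_force: 68.9
t: 25.3
tool_pos: [0.4667, -0.2106, 0.2219]
tool_rot: [0.098, 2.618, -0.025]
contact_force: [0.2, 0.2, -6.5]
opening: 0.0149
grip_force: 69.1
25.3 [ 0.4667 -0.2106  0.2219] axes [[-0.864, 0.075, 0.498], [0.065, 0.997, -0.037], [-0.499, 0.001, -0.867]] rows xyz [-0.05 -0.    3.8 ]
```

```bash
python3 -m jog '[[0,0.6,0,0,0,0,-1],[0,0.9,0,0,0,0,-1],[0,1,0,0,0,0,-1],[0,1,0,0,0,0,-1],[0,1,0,0,0,0,-1]]'
python3 -m jog '[[0,0.9,0,0,0,0,-1],[0,0.6,0,0,0,0,-1],[0,0,0,0,0,0,-1]]'
python3 go.py .5633 .2470 .21 -4.3 0
```

```text
t: 25.92
tool_pos: [0.4675, -0.2103, 0.2215]
tool_rot: [0.112, 3.012, -0.005]
contact_force: [0.0, -0.1, -6.2]
opening: 0.0152
grip_force: 68.8
t: 26.3
tool_pos: [0.4681, -0.2103, 0.2213]
tool_rot: [-0.116, -3.139, -0.003]
contact_force: [0.2, -0.7, -6.6]
opening: 0.015
grip_force: 68.8
26.3 [ 0.4681 -0.2103  0.2213] axes [[-0.997, 0.074, -0.0], [0.074, 0.997, 0.002], [0.0, 0.002, -1.0]] rows xyz [-2.04 15.44  0.4 ]
turn units [ 0.02 -0.    0.02]
```

```bash
python3 -m jog '[[0,0,0,-0.1,0.5,0,-1],[0,0,0,-0.14,0.9,0,-1],[0,0,0,-0.14,1,0,-1],[0,0,0,-0.14,1,0,-1],[0,0,0,-0.14,1,0,-1]]'
python3 -m jog '[[0,0,0,-0.14,1,0,-1],[0,0,0,-0.14,1,0,-1],[0,0,0,-0.14,1,0,-1],[0,0,0,-0.14,1,0,-1],[0,0,0,-0.14,1,0,-1]]'
python3 -m jog '[[0,0,0,-0.14,1,0,-1],[0,0,0,-0.14,1,0,-1],[0,0,0,-0.14,1,0,-1],[0,0,0,-0.14,1,0,-1],[0,0,0,-0.14,1,0,-1]]'
python3 -m jog '[[0,0,0,0,0.6,0.2,-1],[0,0,0,0,0.44,0.2,-1],[0,0,0,0,0,0,-1],[0,0,0,0,0,0,-1]]'
python3 go.py .5633 .2470 .21 -4.3 0
python3 - <<'E'
from h import *
import pickle
D=[grab(n,f"pics/{n}9.png") for n in("wrist","side","top")];pickle.dump(D,open("w9.pkl","wb"))
E
```

```text
t: 26.92
tool_pos: [0.4966, -0.0787, 0.2227]
tool_rot: [0.117, 3.138, 0.002]
contact_force: [0.6, 0.4, -6.5]
opening: 0.0151
grip_force: 69.0
t: 27.55
tool_pos: [0.5285, 0.0693, 0.2227]
tool_rot: [0.117, 3.138, 0.002]
contact_force: [0.2, -0.7, -6.2]
opening: 0.0151
grip_force: 69.0
t: 28.18
tool_pos: [0.5604, 0.2172, 0.2226]
tool_rot: [0.117, 3.139, 0.002]
contact_force: [1.0, -0.4, -6.5]
opening: 0.0152
grip_force: 69.0
t: 28.68
tool_pos: [0.5632, 0.2457, 0.2106]
tool_rot: [-0.119, -3.139, 0.001]
contact_force: [-0.1, -0.9, -7.1]
opening: 0.0154
grip_force: 69.2
28.675 [0.5632 0.2457 0.2106] axes [[-0.997, 0.075, -0.0], [0.075, 0.997, -0.001], [0.0, -0.001, -1.0]] rows xyz [0.   0.04 0.02]
turn units [-0.01 -0.   -0.  ]
```

Run:
```python
from h import *
import pickle
D=pickle.load(open("w9.pkl","rb"));a,s,t=D
y=np.radians(-4.3);ex=np.array([np.cos(y),np.sin(y),0]);ey=np.array([-np.sin(y),np.cos(y),0]);ez=np.array([0,0,1.])
O=np.array([.5632,.2457,.2106-.077])
g=cv2.cvtColor(a["img"],cv2.COLOR_RGB2GRAY)
for n,x,yy,z in(("lo+",-.052,.02,.082),("lo-",-.052,-.02,.082),("hi+",.052,.02,.082),("h lo+",-.018,.008,.082),("sole lo",-.052,0,0),("mid lo",-.052,0,.082),("mid handle",-.018,0,.082)):
    print(n,np.round(proj(a,O+ex*x+ey*yy+ez*z),1),"side",np.round(proj(s,O+ex*x+ey*yy+ez*z),1),"top",np.round(proj(t,O+ex*x+ey*yy+ez*z),1))
u0,v0=proj(a,O+ex*-.052+ez*.082);u0=int(round(u0));v0=int(round(v0))
print("col",[(v,int(g[v,u0])) for v in range(v0-30,v0+60,2)])
v=v0+12;print("row",v,[(u,int(g[v,u])) for u in range(u0-60,u0+62,2)])
print("plate", [(u,int(g[150,u])) for u in range(120,430,6)])
```

```text
lo+ [311.4 154.8] side [174.1  93.4] top [122.7 231.1]
lo- [237.8 154.8] side [181.7 103.9] top [147.5 233.3]
hi+ [306.3 320.2] side [221.8  79.8] top [134.7 169.4]
h lo+ [288.6 214.7] side [192.4  91.9] top [134.1 211. ]
sole lo [275.  145.9] side [182.6 131.9] top [152.3 240.3]
mid lo [274.6 154.8] side [177.8  98.6] top [135.1 232.2]
mid handle [274.7 214.7] side [193.9  94. ] top [138.9 211.5]
col [(125, 95), (127, 95), (129, 94), (131, 95), (133, 95), (135, 94), (137, 97), (139, 97), (141, 96), (143, 96), (145, 103), (147, 122), (149, 122), (151, 121), (153, 125), (155, 201), (157, 234), (159, 235), (161, 235), (163, 235), (165, 235), (167, 234), (169, 235), (171, 235), (173, 235), (175, 235), (177, 235), (179, 235), (181, 235), (183, 235), (185, 235), (187, 235), (189, 235), (191, 235), (193, 235), (195, 235), (197, 235), (199, 235), (201, 235), (203, 235), (205, 235), (207, 235), (209, 235), (211, 235), (213, 235)]
row 167 [(215, 129), (217, 93), (219, 92), (221, 92), (223, 91), (225, 92), (227, 93), (229, 92), (231, 92), (233, 95), (235, 95), (237, 95), (239, 131), (241, 229)
[... 475 characters left out ...]
, (323, 95), (325, 94), (327, 93), (329, 93), (331, 93), (333, 95), (335, 96)]
plate [(120, 191), (126, 191), (132, 190), (138, 188), (144, 186), (150, 187), (156, 184), (162, 187), (168, 189), (174, 190), (180, 191), (186, 191), (192, 193), (198, 193), (204, 194), (210, 196), (216, 197), (222, 96), (228, 93), (234, 93), (240, 93), (246, 109), (252, 120), (258, 122), (264, 120), (270, 122), (276, 121), (282, 122), (288, 122), (294, 123), (300, 122), (306, 97), (312, 95), (318, 94), (324, 97), (330, 95), (336, 189), (342, 190), (348, 190), (354, 191), (360, 190), (366, 190), (372, 192), (378, 193), (384, 195), (390, 197), (396, 197), (402, 195), (408, 196), (414, 195), (420, 196), (426, 195)]
```

The predicted gauge edges match the image within 1 px, and it hangs upright and centred on the tool. Lowering.

```bash
python3 -m jog '[[0,0,0,0,0.04,0.5,-1],[0,0,0,0,0,0.8,-1],[0,0,0,0,0,0.8,-1],[0,0,0,0,0,0.6,-1],[0,0,0,0,0,0.3,-1]]'
python3 -m jog '[[0,0,0,0,0,0,-1],[0,0,0,0,0,0.1,-1],[0,0,0,0,0,0.1,-1],[0,0,0,0,0,0.1,-1],[0,0,0,0,0,0,-1]]'
python3 go.py .5635 .2470 .089 -4.3 0
```

```text
t: 29.45
tool_pos: [0.5625, 0.2473, 0.1188]
tool_rot: [-0.118, -3.137, 0.001]
contact_force: [-0.7, 0.0, -7.5]
opening: 0.0153
grip_force: 69.1
t: 30.08
tool_pos: [0.5631, 0.2476, 0.1115]
tool_rot: [-0.117, -3.139, 0.0]
contact_force: [-0.5, -0.3, -7.0]
opening: 0.015
grip_force: 69.2
30.075 [0.5631 0.2476 0.1115] axes [[-0.997, 0.075, -0.001], [0.075, 0.997, -0.0], [0.001, -0.0, -1.0]] rows xyz [-0.01 -0.02  0.75]
turn units [-0.   -0.01  0.  ]
```

```bash
python3 -m jog '[[0,0,0,0,0,0.15,-1],[0,0,0,0,0,0.15,-1],[0,0,0,0,0,0.15,-1],[0,0,0,0,0,0.1,-1],[0,0,0,0,0,0,-1]]'
python3 -m jog '[[0,0,0,0,0,0.05,-1],[0,0,0,0,0,0.05,-1],[0,0,0,0,0,0,-1],[0,0,0,0,0,0,-1]]'
python3 go.py .5635 .2470 .089
```

```text
t: 30.7
tool_pos: [0.5635, 0.2477, 0.0953]
tool_rot: [0.117, 3.139, 0.0]
contact_force: [0.6, -0.1, -3.8]
opening: 0.0151
grip_force: 69.5
t: 31.2
tool_pos: [0.5635, 0.2477, 0.0925]
tool_rot: [0.117, 3.139, 0.0]
contact_force: [0.5, 0.2, -4.3]
opening: 0.015
grip_force: 69.5
31.2 [0.5635 0.2477 0.0925] axes [[-0.997, 0.075, 0.0], [0.075, 0.997, 0.0], [-0.0, 0.0, -1.0]] rows xyz [-0.   -0.02  0.12]
```

```bash
for i in 1; do python3 -m jog '[[0,0,0,0,0,0.06,-1],[0,0,0,0,0,0,-1]]' | egrep 'pos|force'; python3 -m jog '[[0,0,0,0,0,0.04,-1],[0,0,0,0,0,0,-1]]'| egrep 'pos|force'; done
```

```text
tool_pos: [0.5634, 0.2477, 0.0904]
contact_force: [1.2, 0.4, -4.9]
grip_force: 69.5
tool_pos: [0.5634, 0.2477, 0.0894]
contact_force: [-0.8, -0.4, -3.2]
grip_force: 69.9
```

```bash
python3 -m jog '[[0,0,0,0,0,0.03,-1],[0,0,0,0,0,0,-1]]' | egrep 'pos|force'; python3 -m jog '[[0,0,0,0,0,0.03,-1],[0,0,0,0,0,0,-1]]'| egrep 'pos|force'
```

```text
tool_pos: [0.5635, 0.2477, 0.0894]
contact_force: [-3.5, -1.0, 4.0]
grip_force: 70.6
tool_pos: [0.5636, 0.2478, 0.0895]
contact_force: [-5.4, -1.7, 7.7]
grip_force: 71.3
```

The legs are on the plate: z has stopped at 0.0894 and the force has turned upward. I'll relax slightly, release, and back away.

```bash
python3 -m jog '[[0,0,0,0,0,-0.05,-1],[0,0,0,0,0,0,-1]]' | egrep 'pos|force'
python3 -m jog '[[0,0,0,0,0,0,-0.5],[0,0,0,0,0,0,0],[0,0,0,0,0,0,0.5],[0,0,0,0,0,0,0.6],[0,0,0,0,0,0,0.6]]' 
python3 -m jog '[[0,0,0,0,0,-0.4,0.6],[0,0,0,0,0,-0.8,0.6],[0,0,0,0,0,-1,0.6],[0,0,0,0,0,-1,0.6],[0,0,0,0,0,-1,0.6]]'
python3 -m jog '[[0,0,0,0,-1,-0.5,0.6],[0,0,0,0,-1,0,0.6],[0,0,0,0,-1,0,0.6],[0,0,0,0,-1,0,0.6],[0,0,0,0,0,0,0.6]]'
python3 - <<'E'
from h import *
import pickle
D=[grab(n,f"pics/{n}10.png") for n in("wrist","side","top")];pickle.dump(D,open("w10.pkl","wb"))
y=np.radians(-4.3);ex=np.array([np.cos(y),np.sin(y),0]);ey=np.array([-np.sin(y),np.cos(y),0]);ez=np.array([0,0,1.])
O=np.array([.5635,.2475,.012])
def refine(d,p):
    g=cv2.cvtColor(d["img"],cv2.COLOR_RGB2GRAY);return cv2.cornerSubPix(g,np.array([[p]],np.float32),(4,4),(-1,-1),(3,50,.01))[0,0]
for i,d in zip("wst",D):
    for n,x,yy,z in(("lo+",-.052,.02,.082),("lo-",-.052,-.02,.082),("hi+",.052,.02,.082),("hi-",.052,-.02,.082),("sole lo-",-.052,-.02,0),("sole hi-",.052,-.02,0)):
        q=proj(d,O+ex*x+ey*yy+ez*z); print(i,n,np.round(q,1),(refine(d,q)-q).round(1))
E
```

```text
tool_pos: [0.5635, 0.2477, 0.0894]
contact_force: [-3.1, -1.8, 2.8]
grip_force: 70.6
t: 33.08
tool_pos: [0.5635, 0.2477, 0.089]
tool_rot: [0.117, 3.139, 0.0]
contact_force: [-0.3, 0.6, 0.3]
opening: 0.0684
grip_force: 0.0
t: 33.7
tool_pos: [0.5636, 0.2477, 0.2172]
tool_rot: [0.117, 3.138, 0.001]
contact_force: [0.0, 0.1, 0.9]
opening: 0.0685
grip_force: 0.0
t: 34.33
tool_pos: [0.5546, 0.1267, 0.2312]
tool_rot: [0.122, 3.138, 0.0]
contact_force: [0.2, 0.1, 0.9]
opening: 0.0684
grip_force: 0.0
w lo+ [414.5 141.4] [ 0.7 -0.8]
w lo- [375.  141.5] [0.3 0. ]
w hi+ [403.1 237.8] [-1.1 -1.2]
w hi- [366.9 237.9] [-0.2 -3.1]
w sole lo- [354.  138.6] [0.5 0.1]
w sole hi- [348.9 216.2] [-0.2 -1. ]
s lo+ [181.  140.8] [-0.1  0.6]
s lo- [188.1 151.5] [-0.6  0. ]
s hi+ [224.7 126.9] [-0.  0.]
s hi- [232.5 136.9] [-1.2  0.5]
s sole lo- [192.  179.7] [-0.3 -0.4]
s sole hi- [234.1 165.1] [-0.8 -0.3]
t lo+ [147.9 242.4] [-0.  0.]
t lo- [168.8 244.3] [1.1 1.2]
t hi+ [157.2 189.8] [3.2 2.8]
t hi- [177.5 191.5] [0. 0.]
t sole lo- [180.3 250.1] [-0.  0.]
t sole hi- [187.8 202. ] [ 1.3 -0.2]
```

The gauge corners in the wrist and side views match an upright gauge with both legs on the plate, nearly all within about 1 px. Its centre is within about 1 mm of the post, and the robot is clear.

```bash
python3 -c "
from station import finish_job
print(finish_job())"
```

```text
the job is handed in; nothing more can be done
None
```

Job handed in at about 34 s of the 72 s: both collars are home on the post, wide then narrow, and the height gauge measured upright and centred over them; I did not read its pin or re-check the bystanders.

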